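# Roll the tea tin onto the setup leaflet as a paperweight

### The arm

A 7-joint arm with a two-finger parallel gripper is mounted at the origin on the work surface. World frame = base frame: x ahead of the robot, y to its left, z up, the work surface at z = 0. Lengths are in m, angles in rad, forces in N, time in s.
With the tool pointing down it reaches from about 0.4 to 0.875 m from the base axis. Payload 19.3 kg.
Tool frame: the origin (TCP) lies on the centre line of the jaws, within the pads' length; the fingertips stand 8 mm ahead of it and the grasp point (between the pads) lies 11 mm behind it; z points along the fingers, y is the line along which they close (so a half turn about z gives the same grasp; the last joint's range is limited). The gripper opens to 85 mm and grips with 20 to 120 N. Pads are 22 mm wide; open, the fingers measure 114 mm over their backs; the gripper's body (76 mm by 85 mm) begins 54 mm behind the grasp point. The pads swing forward as they close: fully open they stand 13 mm farther back than shut.
Start: joints at [-1.187, 0.521, -0.036, 1.599, 0.021, 1.021, -0.113], TCP at [0.274, 0.562, 0.239] pointing down, gripper open.
Joint ranges: [-2.91, 2.91], [-0.3, 2.13], [-1.5, 1.42], [0.17, 2.43], [-1.26, 4.41], [0.16, 1.93], [-2.52, 2.52]. Speed limits (rad/s): [1.89, 1.89, 2.39, 2.39, 3.01, 3.01, 3.01].

### API

Orientations are given as [roll, pitch, yaw] about the fixed x, y, z axes, in that order (R = Rz(yaw) Ry(pitch) Rx(roll)).
In Python, from workcell import status, grab_frame, camera_params, bot, search_frame, silhouettes gives the robot as it stands.
- The arm moves only by the shell command python3 -m creep 'ROWS' [FORCE]. ROWS is JSON, a list of rows, each a list of 5 numbers: the shift along the tool's x, y, z in units of 60 mm (1.0 is 60 mm), then the turn about the tool's z in units of 8 degrees (1.0 is 8 degrees), then the opening, from 0 (shut) to 1 (fully open). In form: [[x, y, z, twist, hand], ...]. A call has 1 to 5 rows; each row is the pose to reach, as a shift and turn from the pose commanded when the call began, along the tool's axes at that moment; what a row does not reach only later rows make up. A row lasts 1/8 s, in which the tool goes at most 62.5 mm and 10.7 degrees, less where a joint would pass 70% of its speed; a pose out of reach is approached as far as the arm can. A call with a gripper value outside its range is refused whole. The fingers move at their own pace and stop on an object; FORCE is the grip in N (left out, the last holds). Time passes only in rows, so rows that repeat a pose let the fingers close. It gives the time, the measured TCP pose, the force, the opening and the grip force at its end, in the units of the state.
- status.observe(): the state, without advancing time (a new reading comes with each control period).
- grab_frame(name): name is "scene" or "top"; returns the picture (400x640x3 uint8, blue, green, red); there is no depth.
- camera_params(name): a dict with "K" (3x3 intrinsics, pixels), "k1" (the pictures are not rectified: a ray, as slopes to the right and down, at radius r is drawn at 1 + k1 r^2 times it, then the intrinsics apply), "rvec" (rotation vector, rad) and "tvec" (3), from world to camera coordinates, as OpenCV has them. Camera axes: x right, y down, z forward; pixel columns grow to the right and rows downward; lengths in m; the calibration is good to about 2 mm. A picture is of the moment at which its call begins. camera_params takes no time and is no camera call.
- bot.job_done(): hands the job in; it is judged then, once.
Trained networks look in the newest picture that a camera, given by its name, has taken for a name from the list of things; names that differ only in an ending like _2 or _b are one class to them, and where a whole thing is asked for, a point or a joint stands for the part that bears it (a point fixed in the world has none). Each returns a list of dicts, best first, with "p" (0 to 1); they miss things now and then, are a little off and sometimes report something else, mostly with a low value. They report only what shows in the picture. A call takes as long as a camera call. They do not tell look-alikes from the thing itself.
- search_frame(camera, name): "extent" ([left, top, right, bottom] as shares, 0 to 1, of the picture: columns of its width, rows of its height, round what is visible of it).
- silhouettes(camera, name): "mask" (400x640 bool, what is visible of it) and "extent" ([left, top, right, bottom] as shares, 0 to 1, of the picture: columns of its width, rows of its height, round what is visible of it).
The state is a dict: "clock": time; "qpos": joint angles; "qd": joint speeds; "joint_efforts": joint torques, N m; "position": TCP position; "tool_rot": TCP orientation; "force": force on the tool from outside, world axes, zero at the start; "moment": the same for the moment, N m; "grip_width": finger opening in m; "finger_force": force on a finger pad.
Only numpy, scipy, OpenCV 4.12 (cv2) and the standard library are available. Lean on these libraries where they do the work, as an engineer would, in place of code of your own. Each camera call takes 0.05 s, during which the arm holds its last target. There are 200 camera calls.

### The job

Use the tea tin that lies on its side as a paperweight for the router's open setup leaflet: with the fingertips on top of the tin, roll it along the table until it lies still along the crease in the middle of the leaflet, roughly centred on the sheet, then take the hand away. Push it only from on top, in as many strokes as you like; do not lift it, stand it up or shove it at its sides, and leave the mug, the power adapter and the small carton where they are.

Things in the scene. Friction and masses are not known exactly. Their poses are not given: they have to be found in the camera images.
- tin: Closed metal tea tin on its side: plain cylinder, 90 mm diameter, 120 mm long, 0.25 to 0.5 kg. Origin at its centre, 45 mm above the table; x is its axis, within 5 degrees of parallel to the crease at the start, 120 to 170 mm to either side of it; y, z turn as it rolls. Left alone it soon stops rolling. Fingertips stuck to its top travel twice as far as its centre (use short strokes). Friction about 0.6.
- leaflet: Open paper setup leaflet lying flat on the table and fixed to it, 148 mm along its x by 210 mm along its y, so thin that the tin rolls onto it without a step. Origin at the middle of the sheet at table height, z up. The crease is a thin grey line across the whole sheet, through the origin along its x axis; the tin has to roll along its y axis.
- mug: White upright mug, loose, 76 mm in diameter and 90 mm high with a handle on its own +y side (turned roughly towards the robot), on the other side of the crease from the tin, 120 to 170 mm from it. Origin at the centre of its underside. To be left alone.
- adapter: Black power adapter, loose, 40 x 65 x 30 mm (x, y, z), lying beyond the leaflet as seen from the robot. Origin at the centre of its underside. To be left alone.
- carton: Small flat carton, loose, 55 x 85 x 22 mm (x, y, z), lying beyond the leaflet as seen from the robot. Origin at the centre of its underside. To be left alone.
There are look-alikes about, which are no part of the job. What is shaped like the tin but yellow is not meant.

How it is judged:
On the way:
1. the tin is rolled with the fingertips on its top (contact force between the fingers and tin above 0.3 N and height (world z) of the grasp point above 0.09 m and distance of tin from where it was at the start of the episode above 0.02 m).
At the end, for the whole second after the job is handed in: The tin lies still on its side (slower than 10 mm/s), its axis within 15 mm of the crease and within 12 degrees (0.21 rad) of parallel to it, its centre within 35 mm of the sheet's middle measured along the crease; mug, adapter and carton each within 15 mm of where they began (y of tin in the frame of leaflet between -0.015 and 0.015 m and x of tin in the frame of leaflet between -0.035 and 0.035 m and angle between the x axis of tin and the x axis of leaflet, either way round below 0.21 rad and height (world z) of tin between 0.04 and 0.05 m and linear speed of tin below 0.01 m/s and distance of each of mug, adapter, carton from where it was at the start of the episode below 0.015 m); the robot touches nothing.
It fails at once if the tin is lifted off the table (height (world z) of tin above 0.057 m).
It fails at once if the tin is stood up or tipped on end (angle between tin's own x axis and vertical below 1.2 rad).
It fails at once if the tin is shoved at its side instead of rolled from its top (fingers touch it with the grasp point lower than 85 mm) (contact force between the fingers and tin above 0.5 N and height (world z) of the grasp point below 0.085 m).
It fails at once if the mug, the power adapter or the small carton is moved by more than 15 mm (distance of any of mug, adapter, carton from where it was at the start of the episode above 0.015 m).
It also fails if it takes over 58 s, if anything falls off the work surface, if the arm or the gripper's body presses on something with over 40 N, if the wrist force passes 120 N, or if a joint passes its speed limit or range.

## Working session

There is one attempt and no reset: what is moved stays moved. The work goes in short steps, Python scripts to look and compute and a shell command to move; the robot and the scene stay as the last step left them, time stands still between calls to the robot, and variables do not carry over. Pictures are saved under pics/ and viewed, at most 10 in all, crops included, and the job is handed in when it is done.

```bash
mkdir -p pics; python3 - <<'E'
from workcell import status, grab_frame, camera_params, search_frame
import cv2
for n in("scene","top"):
    cv2.imwrite(f"pics/{n}0.png",grab_frame(n))
    print(n,camera_params(n))
    for o in("tin","leaflet","mug","adapter","carton"):
        print(o,[(round(d['p'],2),[round(float(v)*s) for v,s in zip(d['extent'],(640,400,640,400))]) for d in search_frame(n,o)])
s=status.observe();print(s)
E
```

```text
scene {'K': array([[485.16516922,   0.        , 322.97175265],
       [  0.        , 485.16516922, 195.57193236],
       [  0.        ,   0.        ,   1.        ]]), 'k1': 0.019264140081717288, 'rvec': array([ 1.3519773 ,  2.44327968, -0.66247897]), 'tvec': array([ 0.25151841, -0.38852935,  1.40449809])}
tin [(0.98, [375, 126, 436, 173]), (0.92, [419, 181, 486, 244]), (0.89, [336, 163, 391, 229]), (0.74, [285, 79, 347, 132]), (0.56, [365, 232, 436, 302]), (0.28, [249, 150, 351, 225])]
leaflet [(0.69, [248, 151, 353, 222])]
mug [(0.73, [226, 122, 257, 176])]
adapter [(0.59, [233, 210, 265, 241])]
carton [(0.63, [286, 232, 330, 268])]
top {'K': array([[434.39726327,   0.        , 313.77017004],
       [  0.        , 434.39726327, 206.33463868],
       [  0.        ,   0.        ,   1.        ]]), 'k1': -0.04365004190967699, 'rvec': array([ 2.12361223, -2.15167217,  0.20592657]), 'tvec': array([0.0635458 , 0.53568837, 0.78860136])}
tin [(0.97, [254, 195, 306, 266]), (0.86, [382, 297, 454, 350]), (0.81, [233, 281, 311, 364]), (0.76, [166, 142, 240, 204]), (0.61, [147, 227, 219, 307])]
l
[... 203 characters left out ...]
70])]
{'clock': 0.6, 'qpos': array([-1.18719812,  0.52138462, -0.03632443,  1.59952786,  0.02121402,
        1.02109994, -0.11282651]), 'qd': array([-0.00130392, -0.00037731,  0.00069799,  0.00019895,  0.00024513,
       -0.00091585,  0.00142943]), 'joint_efforts': array([-9.81466183e-04, -9.26513243e+01,  1.97725005e+00, -3.70144129e+01,
        1.79739401e-02,  2.45615520e-03,  8.22081756e-05]), 'position': array([0.27399331, 0.56171638, 0.23929011]), 'tool_rot': array([-3.14155817e+00,  2.45412760e-06,  2.68775403e+00]), 'force': array([-0.31117668, -0.5006693 , -0.54698504]), 'moment': array([-0.01718999, -0.00185157,  0.03207719]), 'finger_force': 0.0, 'grip_width': 0.08562391273640843}
```

View pics/scene0.png

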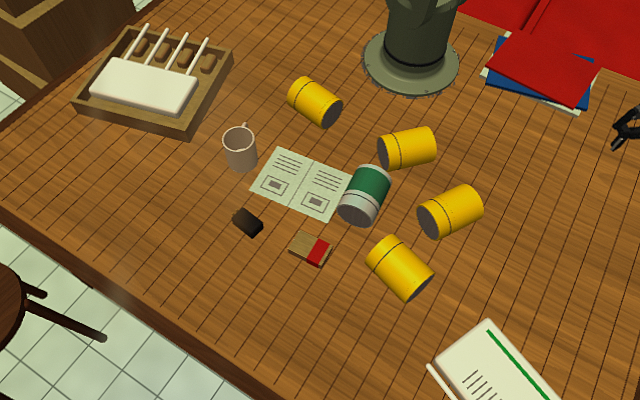

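View pics/top0.png

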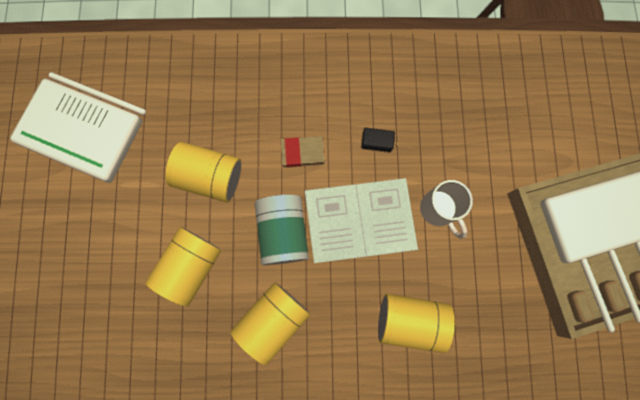

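The tin is the green/white one: top picture (281,230), scene picture (364,195). The yellow cylinders are look-alikes. The leaflet is centred at about (361,221) in top, with the mug to its right and the carton and adapter behind it.

```bash
cat > h.py <<'E'
from workcell import status, grab_frame, camera_params, silhouettes
import cv2, numpy as np
from scipy.optimize import minimize
def proj(n,P):
    c=camera_params(n); R=cv2.Rodrigues(c['rvec'])[0]
    q=P@R.T+c['tvec']; s=q[:,:2]/q[:,2:]
    s=s*(1+c['k1']*(s**2).sum(1,keepdims=True)); K=c['K']
    return s@np.diag([K[0,0],K[1,1]])+K[:2,2]
a=np.linspace(0,2*np.pi,48,endpoint=False)
TIN=np.array([[x,.045*np.cos(t),.045+.045*np.sin(t)] for x in(-.06,.06) for t in a])
LEAF=np.array([[sx*.074,sy*.105,0] for sx,sy in((-1,-1),(-1,1),(1,1),(1,-1))])
def place(M,p):
    c,s=np.cos(p[2]),np.sin(p[2]); return M@np.array([[c,-s,0],[s,c,0],[0,0,1]]).T+[p[0],p[1],0]
def render(n,M,p):
    h=cv2.convexHull((proj(n,place(M,p))*16).astype(np.int32))
    m=np.zeros((400,640),np.uint8); cv2.fillPoly(m,[h],255,cv2.LINE_AA,4); return m/255.
def fit(M,masks,p0):
    f=lambda p:sum(np.abs(render(n,M,p)-m).sum() for n,m in masks.items())
    best=min((minimize(f,p,method='Nelder-Mead',options=dict(initial_simplex=[np.array(p)]+[np.array(p)+d for d in np.diag([.02,.02,.1])],xatol=1e-4,fatol=.1)) for p in p0),key=lambda r:r.fun)
    return best.x,best.fun,{n:m.sum() for n,m in masks.items()}
def green(n,img,name='tin'):
    hsv=cv2.cvtColor(img,cv2.COLOR_BGR2HSV); g=(hsv[...,0]>60)&(hsv[...,0]<95)&(hsv[...,1]>80)
    L=[d for d in silhouettes(n,name) if d['p']>.2]
    return max(L,key=lambda d:(g&d['mask']).sum()/d['mask'].sum())['mask'] if L else None
def tin(cams=("top","scene"),p0=None):
    ms={}
    for n in cams:
        m=green(n,grab_frame(n))
        if m is not None: ms[n]=m
    return fit(TIN,ms,p0)
E
python3 - <<'E'
from h import *
def back(n,uv,z):
    r=minimize(lambda p:((proj(n,np.array([[p[0],p[1],z]]))-uv)**2).sum(),[.5,0],method='Nelder-Mead');return r.x
for o,uv in dict(tin=(281,230),leaf=(361,221),mug=(452,205),yel=(417,323)).items():
    print(o,back("top",np.array(uv),.045 if o in('tin','yel') else 0))
t0=back("top",np.array((281,230)),.045); l0=back("top",np.array((361,221)),0)
for c in (("top","scene"),("top",),("scene",)): print(c,tin(c,[[*t0,.1],[*t0,-.1]]))
for n in("top","scene"): grab_frame(n)
for c in("top","scene"):
    m=silhouettes(c,'leaflet')[0]['mask']; print(c,fit(LEAF,{c:m},[[*l0,.1],[*l0,-.1]]))
E
```

```text
tin [0.4916601 0.119627 ]
leaf [ 0.51342449 -0.03950657]
mug [ 0.54413813 -0.22805839]
yel [ 0.31469675 -0.13187137]
('top', 'scene') (array([0.49009646, 0.11925856, 0.12457432]), np.float64(291.9490196078432), {'top': np.int64(3174), 'scene': np.int64(2377)})
('top',) (array([0.49120109, 0.11958293, 0.10398499]), np.float64(152.12941176470588), {'top': np.int64(3211)})
('scene',) (array([0.49181133, 0.11799407, 0.13718028]), np.float64(73.70980392156864), {'scene': np.int64(2439)})
top (array([ 0.51616857, -0.03794647,  0.10242583]), np.float64(293.39607843137253), {'top': np.int64(7395)})
scene (array([ 0.51627869, -0.04090915,  0.13423354]), np.float64(168.25098039215686), {'scene': np.int64(4407)})
```

```bash
python3 -m creep '[[-0.8,-0.63,0,1.2,0.6],[-1.6,-1.26,0,2.4,0.6],[-2.4,-1.9,0,3.6,0.6],[-3.2,-2.5,0,4.8,0.6],[-4,-3.1,0,6,0.6]]' 40
```

```text
clock: 1.82
position: [0.4088, 0.2876, 0.2396]
tool_rot: [3.141, -0.0, 1.845]
force: [0.8, 1.7, -0.2]
grip_width: 0.0512
finger_force: 0.0
```

```bash
python3 -m creep '[[-1,0.2,0,0.4,0.6],[-2,0.4,0,0.8,0.6],[-2.92,0.56,0.6,1.18,0.6],[-2.92,0.56,1.3,1.18,0.6],[-2.92,0.56,1.9,1.18,0.6]]'; python3 -m creep '[[0,0,0,0,0.6],[0,0,0,0,0.6]]'
python3 - <<'E'
from h import *
cv2.imwrite("pics/a.png",np.hstack([grab_frame("scene")[80:330,180:500],grab_frame("top")[80:330,180:500]]))
E
```

```text
clock: 2.45
position: [0.4889, 0.1293, 0.124]
tool_rot: [-3.142, 0.0, 1.684]
force: [1.2, 0.7, -0.6]
grip_width: 0.051
finger_force: 0.0
clock: 2.7
position: [0.4893, 0.1304, 0.1265]
tool_rot: [3.141, -0.0, 1.685]
force: [-0.6, 0.4, 0.4]
grip_width: 0.0509
finger_force: 0.0
```

View pics/a.png

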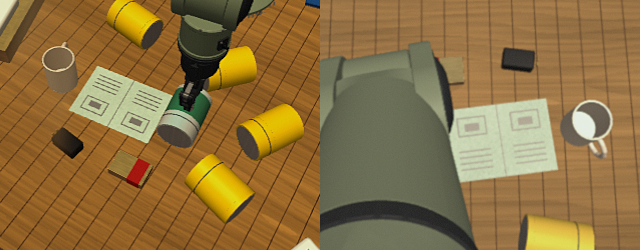

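The hand is above the tin, with the fingers spread along its axis. Next I lower until I feel contact.

```bash
python3 -m creep '[[0,0,0.15,0,0.6],[0,0,0.3,0,0.6],[0,0,0.4,0,0.6],[0,0,0.4,0,0.6]]';python3 -m creep '[[0,0,0.05,0,0.6],[0,0,0.05,0,0.6]]'; python3 -m creep '[[0,0,0.05,0,0.6],[0,0,0.05,0,0.6]]'
```

```text
clock: 3.3
position: [0.4885, 0.13, 0.1007]
tool_rot: [-3.141, 0.0, 1.685]
force: [0.2, -0.5, 0.1]
grip_width: 0.051
finger_force: 0.0
clock: 3.55
position: [0.4887, 0.1302, 0.0982]
tool_rot: [-3.142, 0.0, 1.685]
force: [-0.0, -0.1, 0.2]
grip_width: 0.0511
finger_force: 0.0
clock: 3.8
position: [0.4886, 0.1301, 0.0951]
tool_rot: [-3.141, 0.0, 1.685]
force: [-0.6, -0.1, -1.0]
grip_width: 0.0513
finger_force: 0.0
```

```bash
for i in 1; do python3 -m creep '[[0,0,0.04,0,0.6],[0,0,0.04,0,0.6]]'; python3 -m creep '[[0,0,0.03,0,0.6],[0,0,0.03,0,0.6]]'; done
```

```text
clock: 4.05
position: [0.489, 0.1306, 0.0939]
tool_rot: [3.141, -0.001, 1.685]
force: [-6.8, 0.3, 28.6]
grip_width: 0.0515
finger_force: 14.1
clock: 4.3
position: [0.4891, 0.1312, 0.0934]
tool_rot: [3.14, -0.002, 1.685]
force: [-16.8, 1.8, 62.2]
grip_width: 0.0512
finger_force: 31.2
```

```bash
python3 -m creep '[[-0.02,0,-0.045,0,0.6],[-0.2,0,-0.045,0,0.6],[-0.4,0,-0.045,0,0.6],[-0.6,0,-0.045,0,0.6],[-0.7,0,-0.045,0,0.6]]'; python3 -m creep '[[0,0,-0.4,0,0.6],[0,0,-0.4,0,0.6]]'
python3 - <<'E'
from h import *
print(tin(("scene",),[[.489,.11,.12]]))
img=grab_frame("scene");m=green("scene",img); img[m]=img[m]//2+[0,0,120]
cv2.imwrite("pics/b.png",img[80:330,180:500])
E
```

```text
clock: 4.92
position: [0.494, 0.0876, 0.0944]
tool_rot: [3.141, -0.0, 1.684]
force: [-1.3, -1.2, 12.1]
grip_width: 0.0516
finger_force: 6.0
clock: 5.18
position: [0.4943, 0.0883, 0.1189]
tool_rot: [3.139, -0.0, 1.685]
force: [-0.3, -0.7, -0.9]
grip_width: 0.0512
finger_force: 0.0
(array([0.49335757, 0.09299349, 0.08696573]), np.float64(534.9843137254901), {'scene': np.int64(1913)})
```

View pics/b.png

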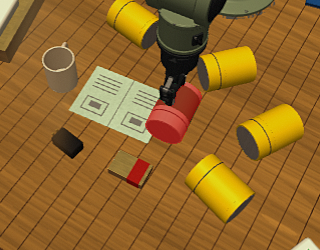

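The tin rolled about 25 mm. I'll repeat with longer strokes.

```bash
python3 -m creep '[[0.35,0,0,0,0.6],[0.35,0,0.4,0,0.6],[0.15,0,0.4,0,0.6],[-0.1,0,0.4,0,0.6],[-0.35,0,0.4,0,0.6]]'; python3 -m creep '[[-0.15,0,0,0,0.6],[-0.15,0,0,0,0.6],[-0.15,0,-0.4,0,0.6],[-0.15,0,-0.4,0,0.6]]'
python3 - <<'E'
from h import *
print(tin(("scene",),[[.489,.07,.12]]))
E
```

```text
clock: 6.0
position: [0.4967, 0.0673, 0.0945]
tool_rot: [3.14, -0.0, 1.685]
force: [-2.5, -0.1, 26.6]
grip_width: 0.0513
finger_force: 13.5
clock: 6.5
position: [0.4974, 0.0586, 0.1184]
tool_rot: [3.14, -0.0, 1.685]
force: [-0.1, 1.2, 0.4]
grip_width: 0.0512
finger_force: 0.0
(array([0.49885196, 0.06663662, 0.06979267]), np.float64(402.4470588235294), {'scene': np.int64(2034)})
```

```bash
python3 -m creep '[[0.4,0,0,0,0.6],[0.4,0,0.39,0,0.6],[0.2,0,0.39,0,0.6],[-0.05,0,0.39,0,0.6],[-0.3,0,0.39,0,0.6]]'; python3 -m creep '[[-0.12,0,0,0,0.6],[-0.12,0,0,0,0.6],[-0.12,0,-0.4,0,0.6],[-0.12,0,-0.4,0,0.6]]'
python3 -m creep '[[0.4,0,0,0,0.6],[0.4,0,0.4,0,0.6],[0.2,0,0.4,0,0.6],[-0.05,0,0.4,0,0.6],[-0.3,0,0.4,0,0.6]]'; python3 -m creep '[[-0.12,0,0,0,0.6],[-0.12,0,0,0,0.6],[-0.12,0,-0.6,0,0.6],[-0.12,0,-1,0,0.6],[1.5,0,-1,0,0.6]]'
python3 -m creep '[[0.8,0,0,0,0.6],[0.8,0,0,0,0.6]]'
python3 - <<'E'
from h import *
print(tin(("scene",),[[.505,.02,.12]]))
img=grab_frame("scene");grab_frame("top")
img2=grab_frame("top")
cv2.imwrite("pics/c.png",np.hstack([img[80:330,180:500],img2[80:330,180:500]]))
E
```

```text
clock: 7.22
position: [0.4995, 0.0403, 0.0945]
tool_rot: [3.141, -0.0, 1.685]
force: [-2.0, -0.1, 20.0]
grip_width: 0.0513
finger_force: 10.1
clock: 7.72
position: [0.5001, 0.0334, 0.1188]
tool_rot: [3.141, 0.0, 1.685]
force: [0.7, 0.7, 0.0]
grip_width: 0.0513
finger_force: 0.0
clock: 8.35
position: [0.5024, 0.0151, 0.0945]
tool_rot: [3.141, -0.0, 1.685]
force: [-0.8, 0.5, 23.1]
grip_width: 0.0514
finger_force: 11.7
clock: 8.98
position: [0.4967, 0.0676, 0.1552]
tool_rot: [3.139, 0.001, 1.678]
force: [1.6, 1.3, -1.1]
grip_width: 0.0512
finger_force: 0.0
clock: 9.22
position: [0.4891, 0.1217, 0.1533]
tool_rot: [-3.14, -0.001, 1.691]
force: [0.1, -0.9, 0.1]
grip_width: 0.0512
finger_force: 0.0
(array([0.5037156 , 0.01382836, 0.12962689]), np.float64(113.45098039215686), {'scene': np.int64(2273)})
```

View pics/c.png

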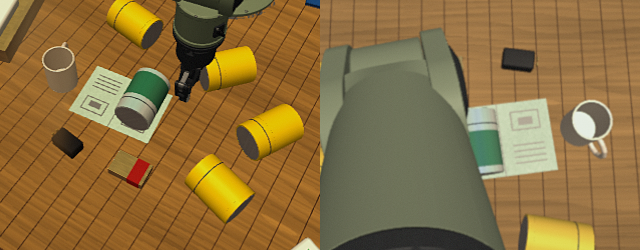

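The tin lies parallel to the crease, 56 mm short of it and well centred along it. Two more strokes should do it.

```bash
python3 -m creep '[[-0.8,0,0,0,0.6],[-1.57,0,0.2,0,0.6],[-1.57,0,0.6,0,0.6],[-1.57,0,0.6,0,0.6]]'; python3 -m creep '[[0,0,0.4,0,0.6],[-0.2,0,0.4,0,0.6],[-0.45,0,0.4,0,0.6],[-0.7,0,0.4,0,0.6],[-0.85,0,0.4,0,0.6]]'
python3 -m creep '[[0,0,0,0,0.6],[0,0,-0.6,0,0.6],[0,0,-1,0,0.6],[0.8,0,-1,0,0.6],[1.6,0,-1,0,0.6]]'
python3 -m creep '[[0.8,0,0,0,0.6],[0.8,0,0,0,0.6]]'
python3 - <<'E'
from h import *
print(tin(("scene",),[[.51,-.02,.12]]))
E
```

```text
clock: 9.98
position: [0.5, 0.0235, 0.1173]
tool_rot: [-3.139, 0.0, 1.683]
force: [0.9, 0.6, 0.7]
grip_width: 0.0509
finger_force: 0.0
clock: 10.6
position: [0.5068, -0.027, 0.0947]
tool_rot: [3.141, 0.0, 1.684]
force: [-0.0, 0.1, 0.6]
grip_width: 0.0512
finger_force: 0.0
clock: 11.22
position: [0.4955, 0.071, 0.1548]
tool_rot: [3.141, -0.0, 1.685]
force: [1.1, 0.7, -0.2]
grip_width: 0.0515
finger_force: 0.0
clock: 11.48
position: [0.4894, 0.1213, 0.1543]
tool_rot: [-3.141, -0.001, 1.691]
force: [0.1, -0.8, -0.2]
grip_width: 0.0511
finger_force: 0.0
(array([ 0.50573458, -0.01802607,  0.10353856]), np.float64(113.05882352941177), {'scene': np.int64(2249)})
```

```bash
python3 -m creep '[[-0.9,0,0,0,0.6],[-1.8,0,0.2,0,0.6],[-2.15,0,0.6,0,0.6],[-2.15,0,0.6,0,0.6],[-2.15,0,0.6,0,0.6]]'; python3 -m creep '[[0,0,0.41,0,0.6],[0,0,0.41,0,0.6],[-0.1,0,0.41,0,0.6],[-0.2,0,0.41,0,0.6],[-0.3,0,0.41,0,0.6]]'
python3 -m creep '[[-0.1,0,0,0,0.6],[-0.2,0,0,0,0.6],[-0.3,0,0,0,0.6],[-0.4,0,0,0,0.6],[-0.43,0,0,0,0.6]]'
python3 -m creep '[[0,0,0,0,0.6],[0,0,0,0,0.6],[0,0,-0.6,0,0.6],[0,0,-1,0,0.6],[0.8,0,-1,0,0.6]]'
python3 -m creep '[[0.8,0,0,0,0.6],[1.6,0,0,0,0.6],[2.4,0,-0.5,0,0.6],[3.2,0,-1,0,0.6],[4,0,-1,0,0.6]]'
python3 -m creep '[[0.8,0,0,0,0.6],[1.6,0,0,0,0.6],[1.6,0,0,0,0.6]]'
python3 - <<'E'
from h import *
print(tin(("scene",),[[.51,-.04,.12]]))
print(tin(("top",),[[.51,-.04,.12]]))
img=grab_frame("scene");img2=grab_frame("top")
cv2.imwrite("pics/d.png",np.hstack([img[80:330,180:500],img2[80:330,180:500]]))
E
```

```text
clock: 12.2
position: [0.505, -0.0108, 0.1188]
tool_rot: [3.141, -0.0, 1.685]
force: [0.5, 1.1, 0.7]
grip_width: 0.0513
finger_force: 0.0
clock: 12.82
position: [0.5081, -0.0287, 0.0947]
tool_rot: [3.139, 0.0, 1.686]
force: [2.5, 0.8, 6.8]
grip_width: 0.0512
finger_force: 3.8
clock: 13.45
position: [0.5101, -0.0548, 0.094]
tool_rot: [3.141, 0.0, 1.685]
force: [2.2, -0.6, 4.2]
grip_width: 0.051
finger_force: 1.9
clock: 14.08
position: [0.5049, -0.0087, 0.1552]
tool_rot: [3.14, 0.001, 1.68]
force: [1.2, 1.0, -0.6]
grip_width: 0.0513
finger_force: 0.0
clock: 14.7
position: [0.4769, 0.2336, 0.2155]
tool_rot: [3.14, -0.001, 1.686]
force: [0.9, 0.8, 0.1]
grip_width: 0.0516
finger_force: 0.0
clock: 15.08
position: [0.464, 0.3306, 0.2129]
tool_rot: [-3.14, -0.0, 1.691]
force: [-0.1, -0.6, 0.2]
grip_width: 0.0514
finger_force: 0.0
(array([ 0.50969705, -0.03914156,  0.10545961]), np.float64(165.30980392156863), {'scene': np.int64(2167)})
(array([ 0.50965556, -0.03767593,  0.12445683]), np.float64(102.1764705882353), {'top': np.int64(3271)})
```

View pics/d.png

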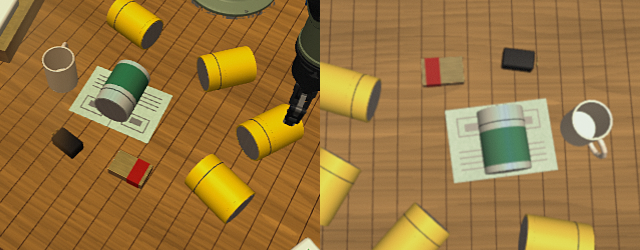

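The pictures show the tin centred on the sheet along the crease (right half, about (503,138)). It is about 1 mm off the crease and 6 mm off the middle. The mug, adapter and carton have not moved, and the hand is clear.

```bash
python3 - <<'E'
from h import *
print(tin(("top",),[[.51,-.04,.12]])[0])
from workcell import bot
print(bot.job_done())
E
```

```text
[ 0.50902539 -0.03804076  0.11587127]
the job is handed in; nothing more can be done
None
```

The job is handed in: the tin was rolled from on top and lies still along the crease, about 1 mm off it and about 7 mm from the sheet's middle, with the hand clear and the mug, adapter and carton showing no movement in the pictures; no verdict came back.

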